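# Clamp the filter pot shut

## Robot

A 6-joint arm with a two-finger parallel gripper is mounted at the origin on the work surface. World frame = base frame: x ahead of the robot, y to its left, z up, the work surface at z = 0. Lengths are in m, angles in rad, forces in N, time in s.
With the tool pointing down it reaches from about 0.35 to 0.8 m from the base axis. Payload 7.3 kg.
Tool frame: the origin (TCP) lies at the very end of the fingers, on their centre line; the grasp point (between the pads) lies 19 mm behind it; z points along the fingers, y is the direction in which the jaws open and shut (so a half turn about z gives the same grasp; the last joint's range is limited). The gripper opens to 85 mm and grips with 20 to 120 N. Pads are 22 mm wide; open, the fingers measure 114 mm over their backs; the gripper's body (76 mm by 85 mm) begins 54 mm behind the grasp point. The pads swing forward as they close: fully open they stand 13 mm farther back than shut.
Start: joints at [-1.386, 0.342, 1.524, -0, 1.275, -0.146], TCP at [0.171, -0.497, 0.231] pointing down, gripper open.
Joint ranges: [-2.53, 2.53], [-0.77, 2.02], [0.04, 2.7], [-1, 4.14], [0.28, 2.66], [-3.11, 3.11]. Speed limits (rad/s): [2.57, 2.57, 3.14, 3.14, 3.14, 3.14].

## Interface

Orientations are given as [roll, pitch, yaw] about the fixed x, y, z axes, in that order (R = Rz(yaw) Ry(pitch) Rx(roll)).
In Python, from cell import r gives the robot as it stands. The module is installed in compiled form; this text tells all that it offers.
- The arm moves only by the tool carry_out, never from a script. Its argument "increments" is one flat list of numbers, 5 for each row, row after row: the shift along the tool's x, y, z in cm, then the turn about the tool's z in rad, then the opening, from -1 (shut) to 1 (fully open). A call has 1 to 5 rows; each row is the pose to reach, as a shift and turn from the pose commanded when the call began, along the tool's axes at that moment; what a row does not reach only later rows make up. A row lasts 1/12 s, in which the tool goes at most 41.7 mm and 7.16 degrees, less where a joint would pass 70% of its speed; a pose out of reach is approached as far as the arm can. A call with a gripper value outside its range is refused whole. The fingers move at their own pace and stop on an object; the grip force is fixed at half the most. Time passes only in rows, so rows that repeat a pose let the fingers close. It gives the time, the measured TCP pose, the force and the opening at its end, in the units of the state.
- r.state(): the state, without advancing time (a new reading comes with each control period).
- r.grab_frame(name): name is "scene" or "top" or "wrist"; returns a dict with "frame" (400x640x3 uint8, red, green, blue), "mtx" (3x3 intrinsics, pixels), "D" ([k1, k2, p1, p2, k3] as OpenCV has them; the pictures are not rectified), "eye" and "attitude" of the camera in the world. Camera axes: x right, y down, z forward; pixel columns grow to the right and rows downward; lengths in m; the calibration is good to about 2 mm. A picture is of the moment at which its call begins. There is no depth.
- r.close_job(): hands the job in, once; it reports no verdict.
The state is a dict: "time": time; "qpos": joint angles; "qvel": joint speeds; "joint_efforts": joint torques, N m; "position": TCP position; "tool_rot": TCP orientation; "force": force on the tool from outside, world axes, zero at the start; "moment": the same for the moment, N m; "finger_gap": finger opening in m.
Only numpy, scipy, OpenCV 4.12 (cv2) and the standard library are available. Lean on these libraries where they do the work, as an engineer would, in place of code of your own. Each camera call takes 0.05 s, during which the arm holds its last target.

## Task

Clamp down the lid of the steel filter pot: with a finger against its upright tab, push the clamp strap round over the lid until it stops under the lip of the keeper post, then push the black cam lever fully down. Push only: do not pinch the tab, do not shift or lift the lid, and leave the other things on the bench where they stand.

Things in the scene. Friction and masses are not known exactly. Their poses are not given: they have to be found in the camera images.
- clamp_base: Fixed clamp stand: grey foot plate 225 x 100 x 12 mm with a steel filter pot (86 mm dia., top 72 mm above the table) between a pivot post and a keeper post. Origin: on the pot's axis at table height, z up; x runs from the pivot post (x = -75 mm) over the pot to the keeper (x = +75 mm). Its place and yaw vary.
- keeper (a point): Centre of the keeper lip's top, 112 mm above the table. The keeper is a post (22 mm along the stand's x) on the stand's -y side of the strap's home place: the strap stops against it. Its lip, 36 mm long along y, reaches over the strap's home place and is open to the stand's +y.
- strap (a joint): Swing angle of the clamp strap about the vertical pivot post, rad. 0 = home, over the pot along the stand's +x, against the keeper under its lip (hard stop); grows as the strap swings out, counter-clockwise from above (to the stand's +y), up to 1.8. Starts at 0.75 to 1.45. Friction 0.3 N m (about 1.6 N at the tab): it stays where it is left.
- strap_pivot (a point): Point on the strap's pivot axis at the strap's top face, 96 mm above the table (the pivot nut stands 10 mm higher). x points along the strap towards the tab, z up. The strap is a flat steel bar 24 mm wide, 8 mm thick, from 12 mm behind to 200 mm beyond this axis, underside 88 mm above the table.
- strap_tab (a point): Centre of the top edge of the upright tab on the strap's free end, 183 mm from the pivot axis, 128 mm above the table. The tab is a steel plate 30 mm long along the strap, 14 mm thick, 32 mm tall, standing on the strap's top face. x along the strap outwards, y square to the plate towards the open side: the face to push, on that +y side, is 7 mm from this point.
- cam_lever (a joint): Angle of the cam lever, hinged on the strap and travelling with it, rad. 0 = upright; grows as it folds back along the strap towards the pivot, to 1.45 = fully down (hard stop, nearly level, a rubber pad then on the lid). Starts at 0 to 0.25. Friction 0.3 N m (about 5 N near the tip): it stays where it is left.
- lever_axis (a point): Centre of the lever's hinge, 75 mm from the pivot axis along the strap, 112 mm above the table. The hinge axis is level and square to the strap. x along the strap towards the tab, z up.
- lever_tip (a point): Centre of the tip of the lever, 70 mm from the hinge axis; its z axis points along the lever from hinge to tip. The lever's outer 44 mm is a black plastic paddle 22 mm wide and 10 mm thick.
- pot_lid: Loose steel lid on the pot, 96 mm dia., 6 mm thick with an 8 mm skirt, 0.2 kg. Origin: centre of its underside, 72 mm above the table; its top is at 78 mm, 10 mm below the strap.
- dropper_a: Bystander: dropper bottle, white plastic, 36 mm dia., 85 mm tall; origin at the middle of its underside.
- dropper_b: Bystander: dropper bottle, white plastic, 42 mm dia., 100 mm tall; origin at the middle of its underside.
- weigh_cup: Bystander: low white ceramic cup, 48 mm dia., 34 mm tall, standing below the height at which the strap swings; origin at the middle of its underside.
- reagent: Bystander: glass bottle, 68 mm dia., 125 mm tall; origin at the middle of its underside.
- beaker: Bystander: glass beaker, 68 mm dia., 85 mm tall; origin at the middle of its underside.
- stopper_box: Bystander: closed blue plastic box 110 x 75 x 50 mm; origin at the middle of its underside.
Not all that is in view belongs to the job. Leave any orange or red look-alike of the pot_lid alone.

How it is judged:
On the way, in this order (a step that is already met when the one before it is completed fails the run):
1. the strap is home against the keeper while the lever is still up (value of joint strap below 0.05 rad and value of joint cam_lever below 0.8 rad), for 0.2 s.
2. the cam lever is fully down with the strap home (value of joint cam_lever above 1.33 rad and value of joint strap below 0.06 rad), for 0.2 s.
At the end, for the whole second after the job is handed in: Strap within 0.06 rad of home, cam lever within 0.12 rad of its down stop (above 1.33 rad), both at rest; the lid still on the pot within 10 mm of its start; every bystander within 30 mm of its start (all of step 2 and velocity of joint cam_lever between -0.05 and 0.05 rad/s and velocity of joint strap between -0.05 and 0.05 rad/s and distance of pot_lid from where it was at the start of the episode below 0.01 m and height (world z) of pot_lid above 0.068 m and distance of each of dropper_a, dropper_b, weigh_cup, reagent, beaker, stopper_box from where it was at the start of the episode below 0.03 m); the robot touches nothing.
It fails at once if the lever is folded down before the strap is home (value of joint cam_lever above 0.8 rad and value of joint strap above 0.15 rad).
It fails at once if the tab is pinched (both its faces pressed at once) (contact force between the fingers and strap_c0 above 2 N and contact force between the fingers and strap_c1 above 2 N).
It fails at once if the lid is lifted or shifted by more than 10 mm (distance of pot_lid from where it was at the start of the episode above 0.01 m).
It fails at once if a bystander is lifted or moved by more than 30 mm (distance of any of dropper_a, dropper_b, weigh_cup, reagent, beaker, stopper_box from where it was at the start of the episode above 0.03 m).
It also fails if it takes over 56 s, if anything falls off the work surface, if the arm or the gripper's body presses on something with over 40 N, if the wrist force passes 120 N, or if a joint passes its speed limit or range.

## Working session

There is one attempt and no reset: what is moved stays moved. The work goes in short steps, Python scripts to look and compute and a tool call to move; the robot and the scene stay as the last step left them, time stands still between calls to the robot, and variables do not carry over. Pictures are saved under pics/ and viewed, and the job is handed in when it is done.

Besides the shell and the picture viewer there is one more tool, called after ">>>" as name(argument=value, ...) on one line, values as JSON. carry_out: Moves the arm, as the interface text tells. Its arguments: {"type":"object","properties":{"increments":{"type":"array"}},"required":["increments"]}

```bash
mkdir -p pics; python3 - <<'E'
from cell import r
import cv2,json,numpy as np
s=r.state();print({k:np.round(v,3).tolist() for k,v in s.items()})
import pickle
for n in ("scene","top","wrist"):
    f=r.grab_frame(n);pickle.dump(f,open(f"pics/{n}0.pkl","wb"))
    cv2.imwrite(f"pics/{n}0.png",f["frame"][:,:,::-1]);print(n,f["mtx"],f["D"],f["eye"],f["attitude"])
E
```

```text
{'time': 0.0, 'qpos': [-1.386, 0.343, 1.525, 0.0, 1.275, -0.146], 'qvel': [-0.0, 0.001, 0.0, -0.001, 0.001, 0.0], 'joint_efforts': [-0.0, -43.368, -24.601, -0.0, 0.008, 0.0], 'position': [0.17, -0.496, 0.231], 'tool_rot': [-3.14, -0.0, 0.331], 'force': [0.57, 0.213, -0.353], 'moment': [-0.061, 0.007, 0.005], 'finger_gap': 0.085}
scene [[366.03938787   0.         324.87393389]
 [  0.         366.03938787 198.46297664]
 [  0.           0.           1.        ]] [0.00369346 0.         0.         0.         0.        ] [1.13414564 0.27838401 0.59497589] [-2.18307504 -0.02033361  2.00488294]
top [[412.49741556   0.         315.82968522]
 [  0.         412.49741556 195.48695778]
 [  0.           0.           1.        ]] [-0.01556873  0.          0.          0.          0.        ] [0.28690689 0.0070833  1.29096918] [-2.94097664  0.00530965 -1.7163241 ]
wrist [[345.17792966   0.         313.24169161]
 [  0.         345.17792966 197.49679147]
 [  0.           0.           1.        ]] [-0.00725112  0.          0.          0.          0.        ] [ 0.24831704 -0.46948992  0.37329876] [ 2.81730272e+00  5.46016680e-04 -1.23915744e+00]
```

View pics/scene0.png

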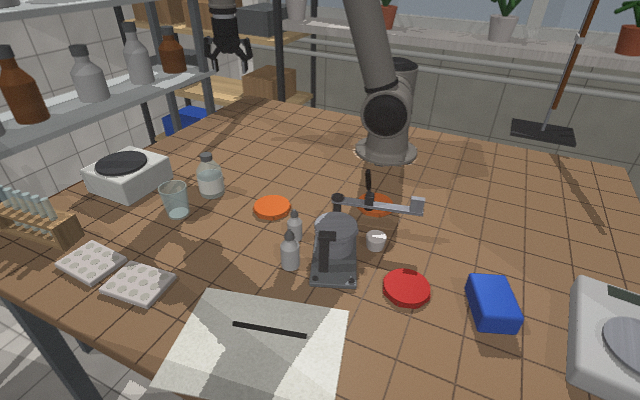

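View pics/top0.png

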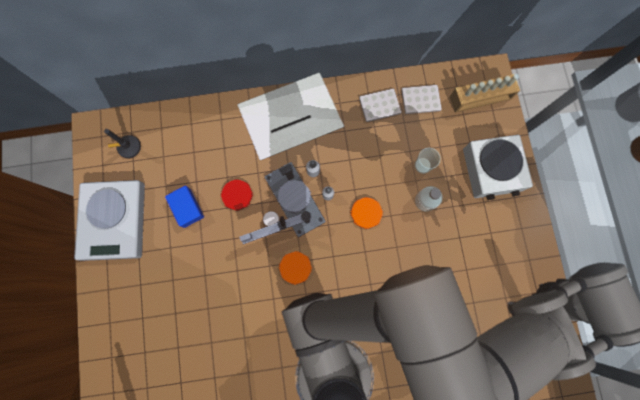

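View pics/wrist0.png

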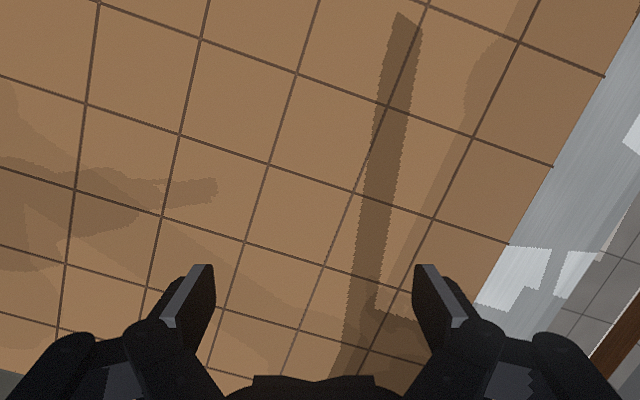

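The scene view shows the stand at (335,245), the tab at (417,205) and the lever upright at (368,185). In the top view the pot is at (293,195), the tab at about (246,238) and the droppers at (313,168) and (328,192). The lid candidates are steel on the pot (293,195), which is the one I want, and the look-alikes: red (237,194), orange (367,213) and orange (295,268). Next I'll check close crops.

```bash
python3 - <<'E'
import cv2
a=cv2.imread("pics/top0.png")[150:260,225:345];cv2.imwrite("pics/topc.png",cv2.resize(a,None,fx=6,fy=5.4545,interpolation=cv2.INTER_CUBIC))
a=cv2.imread("pics/scene0.png")[160:295,270:440];cv2.imwrite("pics/scenec.png",cv2.resize(a,None,fx=4.4,fy=4.4,interpolation=cv2.INTER_CUBIC))
E
```

```text
(no output)
```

View pics/topc.png

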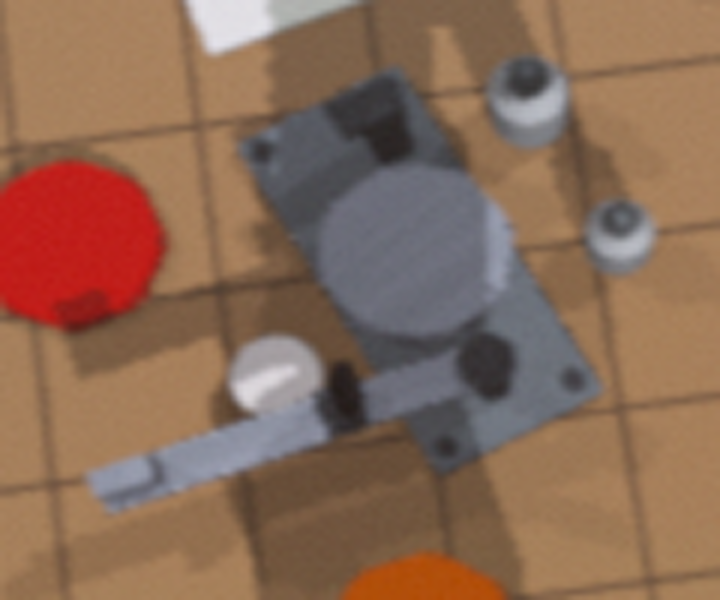

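View pics/scenec.png

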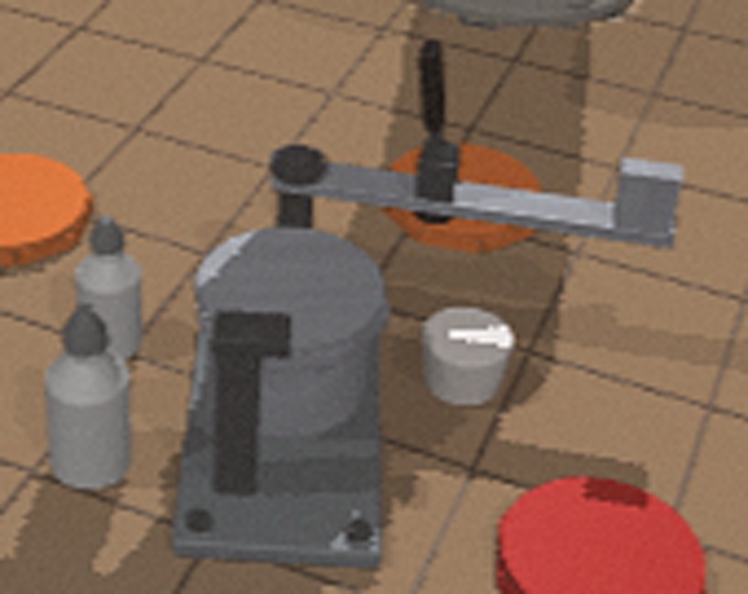

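```bash
cat > h.py <<'E'
import numpy as np,cv2,pickle
from scipy.spatial.transform import Rotation as R
from scipy.optimize import least_squares
def proj(f,P):
    Rw=R.from_euler('xyz',f["attitude"]).as_matrix()
    return cv2.projectPoints(((np.atleast_2d(P)-f["eye"])@Rw)[:,None,:],np.zeros(3),np.zeros(3),f["mtx"],np.array(f["D"]))[0][:,0]
def back(f,px,z):
    u=cv2.undistortPoints(np.array([[px]],float),f["mtx"],np.array(f["D"]))[0,0]
    d=R.from_euler('xyz',f["attitude"]).as_matrix()@np.array([u[0],u[1],1]);e=np.array(f["eye"])
    return e+d*(z-e[2])/d[2]
E
python3 - <<'E'
from h import *
t=pickle.load(open("pics/top0.pkl","rb"));s=pickle.load(open("pics/scene0.pkl","rb"))
T=lambda x,y:(225+x/6-.0,150+y/5.4545)
S=lambda x,y:(270+x/4.4,160+y/4.4)
for n,f,p,z in [("nut",t,T(487,362),.106),("lid",t,T(413,250),.078),("tab",t,T(130,478),.128),
 ("c1",t,T(398,68),.012),("c2",t,T(600,388),.012),("c3",t,T(445,472),.012),("c4",t,T(240,145),.012),
 ("dropB",t,T(528,75),.1),("dropA",t,T(622,215),.085),("cup",t,T(275,375),.034),
 ("nut",s,S(298,163),.106),("lid",s,S(291,280),.078),("tab",s,S(651,170),.128),("c4?",s,S(380,550),.012),("c1?",s,S(178,542),.012),
 ("lip",s,S(253,325),.112),("red",t,(237,194),.014),("or2",t,(295,268),.014)]:
    print(n,np.round(back(f,p,z),4))
E
```

```text
nut [0.4692 0.0151 0.106 ]
lid [0.5405 0.0431 0.078 ]
tab [0.4302 0.1896 0.128 ]
c1 [0.664  0.0383 0.012 ]
c2 [ 0.4601 -0.0404  0.012 ]
c3 [0.4242 0.0461 0.012 ]
c4 [0.63   0.1279 0.012 ]
dropB [ 0.6246 -0.0275  0.1   ]
dropA [ 0.5432 -0.0628  0.085 ]
cup [0.4887 0.1242 0.034 ]
nut [0.4795 0.019  0.106 ]
lid [0.5395 0.0421 0.078 ]
tab [0.4343 0.1941 0.128 ]
c4? [0.6305 0.1301 0.012 ]
c1? [0.6678 0.0422 0.012 ]
lip [0.6164 0.055  0.112 ]
red [0.586  0.2224 0.014 ]
or2 [0.3306 0.0718 0.014 ]
```

Stand fit: origin about (0.542, 0.043), yaw 0.373; pivot (0.472, 0.016). Strap world angle is about 1.79, so the joint is at about 1.42. The pivot-to-tab distance measures 0.180 m against 0.183 m given, which is fine. Plan: push with the shut gripper, tool yaw equal to the strap angle and tool +y as the push direction.

```bash
cat >> h.py <<'E'
P=np.array([.472,.0157]);YAW=.373
def tabpose(th,off,rad=.183):
    return P+rad*np.array([np.cos(th),np.sin(th)])+off*np.array([-np.sin(th),np.cos(th)])
def rel(s,x,y,z,yaw):
    w=s["tool_rot"][2]; d=np.array([x,y,z])-s["position"]
    c,n=np.cos(w),np.sin(w)
    dy=(yaw-w+np.pi)%(2*np.pi)-np.pi
    return np.round([100*(c*d[0]+n*d[1]),100*(n*d[0]-c*d[1]),-100*d[2],-dy],2)
E
python3 - <<'E'
from h import *
from cell import r
s=r.state()
print(rel(s,.39,-.25,.231,.8), tabpose(1.794,.045))
E
```

```text
[ 2.876e+01 -1.616e+01 -2.000e-02 -4.700e-01] [0.38760834 0.1841994 ]
```

>>> carry_out(increments=[3.5,-2,0,-0.1,-1,7,-4,0,-0.2,-1,10.5,-6,0,-0.3,-1,14,-8,0,-0.4,-1,17.5,-9.8,0,-0.47,-1])

```text
time: 0.57
position: [0.3049, -0.3452, 0.2312]
tool_rot: [-3.141, -0.0, 0.805]
force: [1.0, -0.4, 0.3]
finger_gap: 0.0256
```

```bash
python3 - <<'E'
from h import *
from cell import r
s=r.state()
print(s["position"],s["tool_rot"],s["finger_gap"],rel(s,.39,-.1,.231,1.3),rel(s,.388,.184,.231,1.794))
E
```

```text
[ 0.30486341 -0.34515613  0.23116054] [-3.14117161e+00 -1.83050754e-04  8.05225115e-01] 0.025594453487139467 [ 2.357e+01 -1.085e+01  2.000e-02 -4.900e-01] [ 4.391e+01 -3.067e+01  2.000e-02 -9.900e-01]
```

>>> carry_out(increments=[3.6,-1.6,0,-0.1,-1,7.2,-3.2,0,-0.2,-1,10.8,-5,0,-0.3,-1,14.4,-6.6,0,-0.4,-1,18,-8.2,0,-0.5,-1])

```text
time: 0.98
position: [0.3707, -0.1588, 0.2312]
tool_rot: [-3.142, 0.0, 1.305]
force: [1.4, -0.1, -0.4]
finger_gap: 0.0003
```

```bash
python3 - <<'E'
from h import *
from cell import r
s=r.state()
print(s["position"],s["tool_rot"],s["finger_gap"],rel(s,.388,.184,.231,1.794))
E
```

```text
[ 0.37069202 -0.15877214  0.23124964] [-3.14158910e+00  3.99784599e-05  1.30539736e+00] 0.00027879333060041065 [ 3.353e+01 -7.320e+00  2.000e-02 -4.900e-01]
```

>>> carry_out(increments=[4,-0.8,0,-0.1,-1,8,-1.7,0,-0.2,-1,12,-2.6,0,-0.3,-1,16,-3.5,0,-0.4,-1,20,-4.4,0,-0.49,-1])

```text
time: 1.4
position: [0.3811, 0.0457, 0.2313]
tool_rot: [3.141, 0.0, 1.796]
force: [2.2, -1.0, 0.0]
finger_gap: 0.0
```

```bash
python3 - <<'E'
from h import *
from cell import r
s=r.state()
print(s["position"],s["tool_rot"],s["finger_gap"],rel(s,.388,.184,.231,1.794))
E
```

```text
[0.38107236 0.04571683 0.23134256] [3.14136116e+00 1.98432760e-04 1.79552585e+00] 3.6424746237108836e-06 [13.33  3.76  0.03  0.  ]
```

>>> carry_out(increments=[3.5,0.9,0,0,-1,7,1.9,0,0,-1,10.5,2.8,0,0,-1,13.3,3.5,0,0,-1,13.3,3.5,3,0,-1])

```text
time: 1.82
position: [0.3896, 0.1863, 0.2049]
tool_rot: [3.131, -0.002, 1.795]
force: [0.8, 0.4, 0.3]
finger_gap: -0.0001
```

```bash
python3 - <<'E'
from h import *
from cell import r
s=r.state()
print(s["position"],s["tool_rot"],s["force"],rel(s,.388,.184,.105,1.794))
for n in ("scene","top","wrist"):
    f=r.grab_frame(n);pickle.dump(f,open(f"pics/{n}1.pkl","wb"));im=f["frame"][:,:,::-1]
    if n=="scene": im=cv2.resize(im[100:300,240:480],None,fx=3,fy=3,interpolation=cv2.INTER_CUBIC)
    cv2.imwrite(f"pics/{n}1.png",im)
    print(n,proj(f,[*P,.106]),proj(f,[*tabpose(1.794,0),.128]))
E
```

```text
[0.38955734 0.18632895 0.2049097 ] [ 3.13077707e+00 -2.00646390e-03  1.79514460e+00] [0.80738558 0.36103732 0.33672886] [-0.19 -0.2   9.99  0.  ]
scene [[337.68279182 195.06107226]] [[418.26909024 198.00338706]]
top [[305.8159217 215.4380936]] [[245.02518267 237.41250054]]
wrist [[368.40273933 393.70090925]] [[387.76939489 210.15872448]]
```

View pics/scene1.png

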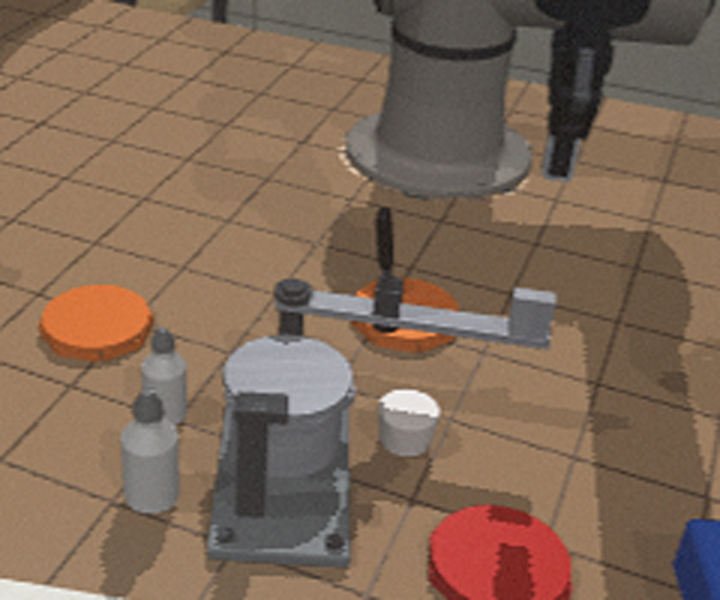

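View pics/wrist1.png

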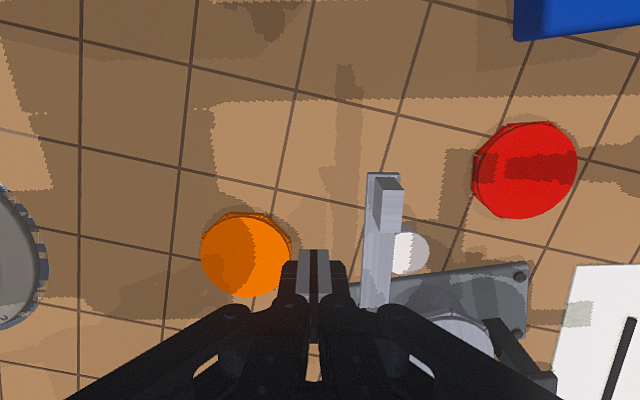

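The wrist view shows the tab top at about (391,205), close to the predicted (388,210), with the fingers clear of it on the open (+y) side. The scene view shows the finger in front of the tab's push face. Descending.

>>> carry_out(increments=[-0.1,-0.1,3.5,0,-1,-0.2,-0.2,7,0,-1,-0.2,-0.2,10,0,-1,-0.2,-0.2,10,0,-1])

```text
time: 2.3
position: [0.3826, 0.177, 0.0981]
tool_rot: [-3.133, 0.001, 1.789]
force: [-0.9, -1.1, -0.8]
finger_gap: 0.0001
```

```bash
python3 - <<'E'
from h import *
from cell import r
s=r.state()
print(s["position"],s["tool_rot"],s["force"])
for th in (1.794,):
  print(rel(s,*tabpose(1.794,.022),.105,1.794))
E
```

```text
[0.38263871 0.17702621 0.09810441] [-3.13303562e+00  5.21719490e-04  1.78883110e+00] [-0.94092667 -1.14166368 -0.75907019]
[ 0.6   2.94 -0.69 -0.01]
```

>>> carry_out(increments=[0.3,0.8,-0.5,0,-1,0.4,1.2,-0.5,0,-1,0.4,1.2,-0.5,0,-1,0.4,1.2,-0.5,0,-1])

```text
time: 2.63
position: [0.397, 0.1852, 0.1077]
tool_rot: [3.139, 0.0, 1.79]
force: [-0.2, -0.1, -0.2]
finger_gap: 0.0002
```

```bash
python3 - <<'E'
from h import *
from cell import r
s=r.state()
print(s["position"],s["tool_rot"],s["force"])
for th in (1.794,1.70,1.6,1.5,1.4):
  print(th,rel(s,*tabpose(th,.022),.106,th))
E
```

```text
[0.39700879 0.185185   0.10766024] [3.13923653e+00 1.01495068e-04 1.79031856e+00] [-0.22530779 -0.12655388 -0.20106146]
1.794 [ 0.12  1.36  0.17 -0.  ]
1.7 [0.25 3.09 0.17 0.09]
1.6 [0.21 4.93 0.17 0.19]
1.5 [-0.01  6.76  0.17  0.29]
1.4 [-0.41  8.56  0.17  0.39]
```

>>> carry_out(increments=[0.1,0.7,0.1,0,-1,0.2,1.4,0.1,0,-1,0.2,2.2,0.1,0.05,-1,0.2,3.1,0.1,0.09,-1,0.2,3.1,0.1,0.09,-1])

```text
time: 3.05
position: [0.4275, 0.1945, 0.1054]
tool_rot: [3.14, -0.0, 1.699]
force: [0.3, 0.5, 0.0]
finger_gap: 0.0002
```

```bash
python3 - <<'E'
from h import *
from cell import r
s=r.state()
print(s["position"],s["tool_rot"],s["force"])
for th in (1.7,1.6,1.5,1.4,1.3):
  print(th,rel(s,*tabpose(th,.022),.106,th))
f=r.grab_frame("scene");im=f["frame"][:,:,::-1]
cv2.imwrite("pics/scene2.png",cv2.resize(im[100:300,240:480],None,fx=3,fy=3,interpolation=cv2.INTER_CUBIC))
E
```

```text
[0.42751905 0.19448443 0.10544011] [ 3.14029495e+00 -1.35361729e-04  1.69934655e+00] [0.25064053 0.49106957 0.00928983]
1.7 [-0.   -0.09 -0.06 -0.  ]
1.6 [ 0.13  1.75 -0.06  0.1 ]
1.5 [ 0.07  3.59 -0.06  0.2 ]
1.4 [-0.17  5.41 -0.06  0.3 ]
1.3 [-0.59  7.21 -0.06  0.4 ]
```

View pics/scene2.png

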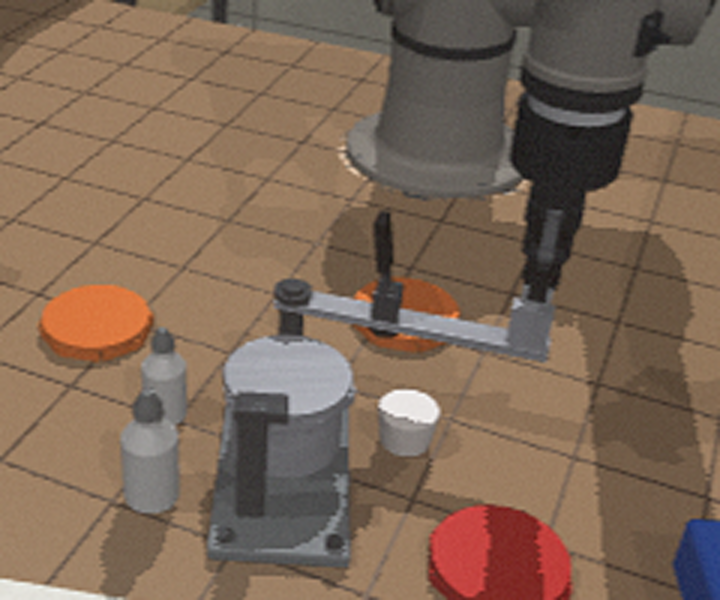

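The tab has moved, now at crop (530,325), and the finger is behind it. Continuing round the arc.

>>> carry_out(increments=[0.1,1.7,0,0.1,-1,0.1,3.5,0,0.2,-1,-0.2,5.3,0,0.3,-1,-0.6,7.1,0,0.4,-1,-0.6,7.1,0,0.4,-1])

```text
time: 3.52
position: [0.4995, 0.1971, 0.1052]
tool_rot: [3.14, -0.001, 1.298]
force: [-0.6, -0.0, 0.2]
finger_gap: -0.0002
```

```bash
python3 - <<'E'
from h import *
from cell import r
s=r.state()
print(s["position"],s["tool_rot"],s["force"])
for th in (1.3,1.2,1.1,1.,.9):
  print(th,rel(s,*tabpose(th,.022),.106,th))
E
```

```text
[0.49949152 0.19708479 0.10522634] [ 3.13954645e+00 -6.81373505e-04  1.29786414e+00] [-0.64247513 -0.01688397  0.16908911]
1.3 [ 0.09  0.   -0.08 -0.  ]
1.2 [ 0.22  1.84 -0.08  0.1 ]
1.1 [ 0.17  3.68 -0.08  0.2 ]
1.0 [-0.07  5.51 -0.08  0.3 ]
0.9 [-0.49  7.3  -0.08  0.4 ]
```

>>> carry_out(increments=[0.2,1.8,-0.1,0.1,-1,0.2,3.7,-0.1,0.2,-1,-0.1,5.5,-0.1,0.3,-1,-0.5,7.3,-0.1,0.4,-1,-0.5,7.3,-0.1,0.4,-1])

```text
time: 3.93
position: [0.5674, 0.1718, 0.1061]
tool_rot: [3.14, -0.0, 0.9]
force: [-0.2, -1.6, 0.4]
finger_gap: -0.0002
```

```bash
python3 - <<'E'
from h import *
from cell import r
s=r.state()
print(s["position"],s["tool_rot"],s["force"])
for th in (.9,.8,.7,.6,.5):
  print(th,rel(s,*tabpose(th,.022),.106,th))
f=r.grab_frame("scene");im=f["frame"][:,:,::-1]
cv2.imwrite("pics/scene3.png",cv2.resize(im[100:300,240:480],None,fx=3,fy=3,interpolation=cv2.INTER_CUBIC))
E
```

```text
[0.56738912 0.17178519 0.1060852 ] [ 3.14043807e+00 -2.63141318e-04  8.99679277e-01] [-0.19437775 -1.58712286  0.3618742 ]
0.9 [ 0.14  0.03  0.01 -0.  ]
0.8 [0.27 1.87 0.01 0.1 ]
0.7 [0.22 3.71 0.01 0.2 ]
0.6 [-0.02  5.54  0.01  0.3 ]
0.5 [-0.44  7.33  0.01  0.4 ]
```

View pics/scene3.png

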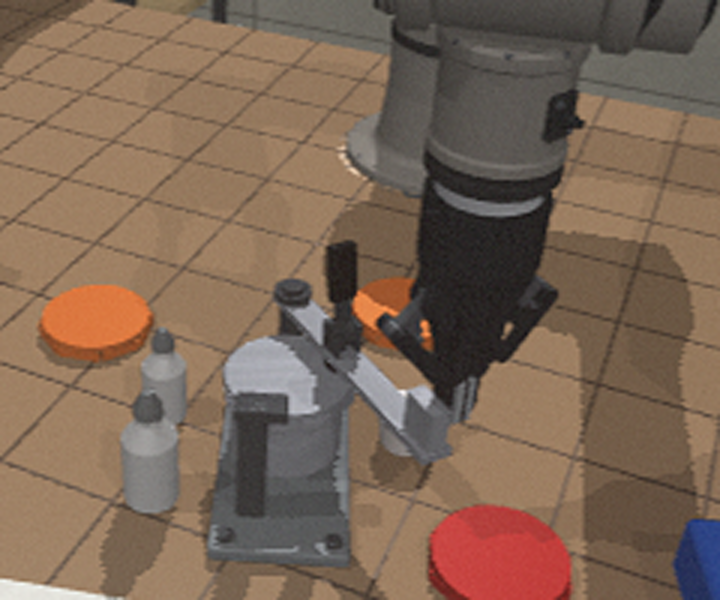

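The strap is swinging over the pot with the finger on the tab's open face at crop (455,405) and the lever still up. Continuing.

>>> carry_out(increments=[0.2,1.8,0,0.1,-1,0.2,3.6,0,0.2,-1,0,5.4,0,0.3,-1,-0.4,6.9,0,0.38,-1,-0.4,6.9,0,0.38,-1])

```text
time: 4.4
position: [0.6176, 0.1258, 0.1061]
tool_rot: [3.141, 0.0, 0.522]
force: [0.1, 0.3, 0.8]
finger_gap: 0.0002
```

```bash
python3 - <<'E'
from h import *
from cell import r
s=r.state()
print(s["position"],s["tool_rot"],s["force"])
for o in (.022,.018,.014,.01):
  print(o,rel(s,*tabpose(YAW,o),.106,YAW))
E
```

```text
[0.61756446 0.12584105 0.10609756] [3.14115105e+00 4.47090441e-04 5.21693286e-01] [0.05255689 0.30129337 0.82751443]
0.022 [0.32 2.83 0.01 0.15]
0.018 [0.26 3.23 0.01 0.15]
0.014 [0.2  3.62 0.01 0.15]
0.01 [0.14 4.02 0.01 0.15]
```

Now smaller steps up to the stop, watching the force.

>>> carry_out(increments=[0.2,0.8,0,0.05,-1,0.3,1.5,0,0.1,-1,0.3,2.2,0,0.15,-1,0.3,2.6,0,0.15,-1,0.3,2.6,0,0.15,-1])

```text
time: 4.82
position: [0.632, 0.1063, 0.1062]
tool_rot: [-3.141, 0.001, 0.376]
force: [-0.3, -0.1, -0.1]
finger_gap: -0.0
```

>>> carry_out(increments=[0,0.2,0,0,-1,0,0.4,0,0,-1,0,0.4,0,0,-1])

```text
time: 5.07
position: [0.6342, 0.1024, 0.1063]
tool_rot: [-3.142, 0.001, 0.373]
force: [-1.8, 1.2, -0.6]
finger_gap: -0.0001
```

```bash
python3 - <<'E'
from h import *
from cell import r
s=r.state()
print(s["position"],s["tool_rot"],s["force"])
print(rel(s,*tabpose(YAW,.022),.106,YAW))
for n in ("scene","top"):
  f=r.grab_frame(n);im=f["frame"][:,:,::-1];pickle.dump(f,open(f"pics/{n}4.pkl","wb"))
  im=im[150:300,260:440] if n=="scene" else im[150:260,225:345]
  cv2.imwrite(f"pics/{n}4.png",cv2.resize(im,None,fx=4,fy=4,interpolation=cv2.INTER_CUBIC))
E
```

```text
[0.63422367 0.10237649 0.10625337] [-3.14153703e+00  5.71816431e-04  3.72660803e-01] [-1.78197087  1.19574403 -0.59135659]
[ 0.03 -0.04  0.03 -0.  ]
```

View pics/scene4.png

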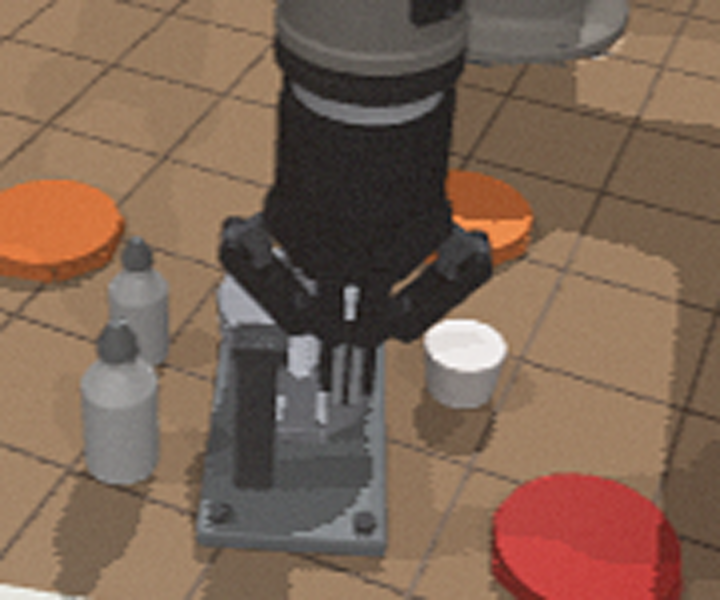

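View pics/top4.png

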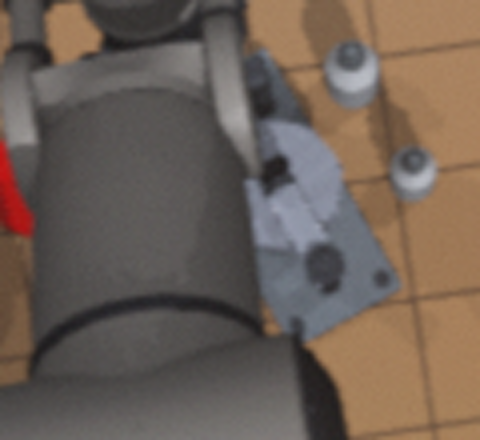

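The strap is nearly home beside the keeper post at crop (260,400). I'll push on until the force shows the stop.

>>> carry_out(increments=[0,0.2,0,0,-1,0,0.3,0,0,-1,0,0.3,0,0,-1])

```text
time: 5.42
position: [0.6352, 0.1006, 0.1063]
tool_rot: [-3.139, 0.0, 0.371]
force: [-4.1, 4.7, 0.9]
finger_gap: -0.0002
```

>>> carry_out(increments=[0,0.2,0,0,-1,0,0.3,0,0,-1,0,0.3,0,0,-1])

```text
time: 5.67
position: [0.6352, 0.1004, 0.1063]
tool_rot: [-3.135, 0.001, 0.372]
force: [-7.0, 14.5, 2.4]
finger_gap: -0.0002
```

>>> carry_out(increments=[0,0.2,0,0,-1,0,0.3,0,0,-1,0,0.3,0,0,-1])

```text
time: 5.92
position: [0.6353, 0.1003, 0.1063]
tool_rot: [-3.131, 0.002, 0.373]
force: [-10.9, 22.8, 4.0]
finger_gap: -0.0002
```

The position has stopped and the force is rising, so the strap is on its stop. Backing off in +y strap direction, then up.

>>> carry_out(increments=[0,-0.7,0,0,-1,0,-1.5,0,0,-1,0,-3.5,0,0,-1,0,-4.5,0,0,-1,0,-4.5,-3,0,-1])

```text
time: 6.33
position: [0.6178, 0.1371, 0.1309]
tool_rot: [-3.139, 0.011, 0.373]
force: [-0.2, -0.4, -0.9]
finger_gap: 0.0004
```

>>> carry_out(increments=[0,0,-4,0,-1,0,0,-8,0,-1,0,0,-12,0,-1,0,-4,-13,0,-1,0,-8,-13,0,-1])

```text
time: 6.75
position: [0.5951, 0.2094, 0.2714]
tool_rot: [3.139, -0.01, 0.366]
force: [0.6, 0.9, -0.7]
finger_gap: 0.0003
```

```bash
python3 - <<'E'
from h import *
from cell import r
s=r.state()
print(s["position"],s["tool_rot"],s["force"])
for n in ("scene","top","wrist"):
  f=r.grab_frame(n);im=f["frame"][:,:,::-1];pickle.dump(f,open(f"pics/{n}5.pkl","wb"))
  if n!="wrist":
    im=im[150:300,260:440] if n=="scene" else im[150:260,225:345]
    im=cv2.resize(im,None,fx=4,fy=4,interpolation=cv2.INTER_CUBIC)
  cv2.imwrite(f"pics/{n}5.png",im)
E
```

```text
[0.59508987 0.20938457 0.27139605] [ 3.13916055 -0.00978432  0.36628066] [ 0.64367946  0.851653   -0.65702219]
```

View pics/scene5.png

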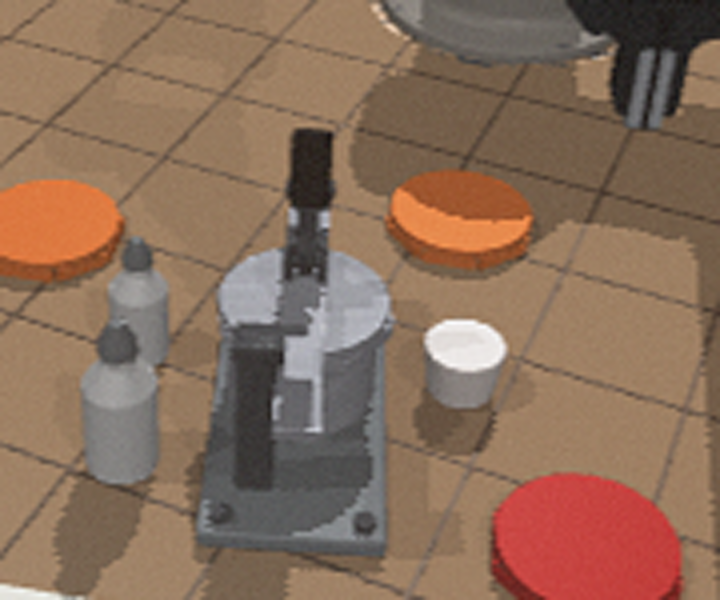

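View pics/wrist5.png

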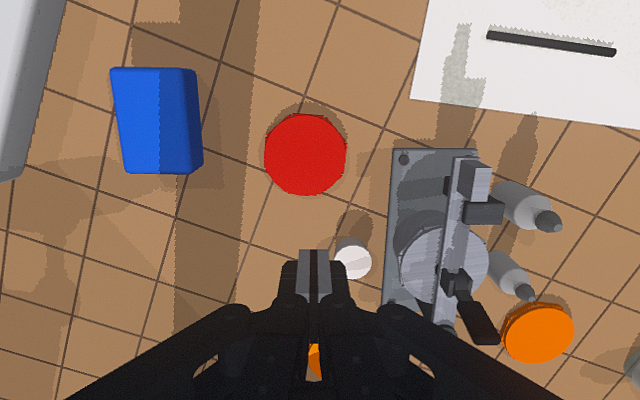

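Strap is home under the keeper lip, with the lever upright at scene crop (312,165), and the bystanders and lid look unmoved. Checking the lever angle and stand pose against projections.

```bash
cat >> h.py <<'E'
O=P+.075*np.array([np.cos(YAW),np.sin(YAW)])
def loc(x,y,z):
    c,n=np.cos(YAW),np.sin(YAW); return np.array([O[0]+c*x-n*y,O[1]+n*x+c*y,z])
def corner(a,rho=.058): # TCP for lower -x corner touching lever face
    return -np.sin(a)*rho+.005*np.cos(a)+.011, .112+np.cos(a)*rho+.005*np.sin(a)
E
python3 - <<'E'
from h import *
from cell import r
import pickle
print(O)
for n in("scene","top","wrist"):
    f=pickle.load(open(f"pics/{n}5.pkl","rb"));im=f["frame"][:,:,::-1].copy()
    k=5;c={"scene":(300,160),"top":(250,150),"wrist":(400,140)}[n];w,h=(110,100) if n!="wrist" else (110,110)
    im=cv2.resize(im[c[1]:c[1]+h,c[0]:c[0]+w],None,fx=k,fy=k,interpolation=cv2.INTER_CUBIC)
    def dot(p,col):
        q=(proj(f,p)[0]-c+.5)*k;cv2.circle(im,tuple(int(v) for v in q),3,col,-1)
    for a,col in ((0,(0,0,255)),(.125,(0,255,0)),(.25,(255,0,0))): dot(loc(-.07*np.sin(a),0,.112+.07*np.cos(a)),col)
    dot(loc(.108,0,.128),(0,255,255));dot(loc(-.075,0,.106),(255,255,0));dot(loc(0,0,.112),(255,0,255))
    cv2.imwrite(f"pics/{n}6.png",im)
s=r.state();print(rel(s,*loc(.042,0,.27),YAW))
E
python3 -c "
import cv2,numpy as np
a=[cv2.resize(cv2.imread(f'pics/{n}6.png'),(400,380)) for n in('scene','wrist')];cv2.imwrite('pics/mix6.png',np.hstack(a))"
```

```text
[0.54184287 0.04303081]
[-6.67 13.95 -0.3   0.  ]
```

View pics/mix6.png

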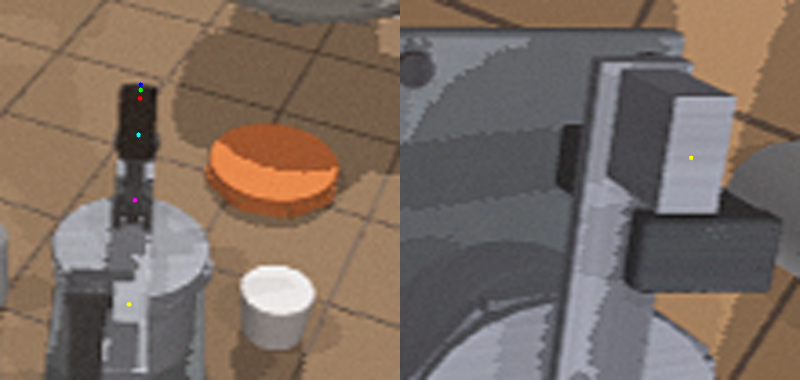

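Projections match: the tab top centre and the lever midline are within 1–2 mm, and the lever is at about 0.2 rad. Moving above the +x side of the lever.

>>> carry_out(increments=[-1.7,3.5,-0.3,0,-1,-3.4,7,-0.3,0,-1,-5,10.5,-0.3,0,-1,-6.7,14,-0.3,0,-1,-6.7,14,-0.3,0,-1])

```text
time: 7.32
position: [0.5808, 0.0479, 0.269]
tool_rot: [3.138, 0.002, 0.364]
force: [1.2, -0.1, 0.6]
finger_gap: 0.0001
```

```bash
python3 - <<'E'
from h import *
from cell import r
s=r.state();print(s["position"],s["tool_rot"],rel(s,*loc(.042,0,.168),YAW))
E
```

```text
[0.58081514 0.0478974  0.26897097] [3.13818013e+00 1.90713258e-03 3.64032716e-01] [ 3.80e-01 -9.70e-01  1.01e+01 -1.00e-02]
```

>>> carry_out(increments=[0,0,0,0,-1,0,0,3,0,-1,0,0,6,0,-1,0,0,6,0,-1])

```text
time: 7.65
position: [0.5781, 0.0562, 0.2035]
tool_rot: [-3.138, 0.01, 0.371]
force: [-1.7, -0.4, -1.3]
finger_gap: 0.0
```

```bash
python3 - <<'E'
from h import *
from cell import r
s=r.state();print(s["position"],s["tool_rot"],rel(s,*loc(.042,0,.168),YAW))
E
```

```text
[0.57808115 0.05619261 0.20352675] [-3.13760074  0.00956539  0.37133508] [ 0.35 -0.1   3.55 -0.  ]
```

>>> carry_out(increments=[0.2,-0.1,1.8,0,-1,0.2,-0.1,3.5,0,-1,0.2,-0.1,3.5,0,-1,0.2,-0.1,3.5,0,-1])

```text
time: 7.98
position: [0.5825, 0.0578, 0.1747]
tool_rot: [-3.141, 0.001, 0.372]
force: [-0.4, 0.2, 0.6]
finger_gap: 0.0002
```

```bash
python3 - <<'E'
from h import *
from cell import r
s=r.state();print(s["position"],s["tool_rot"],s["force"])
for a in (.2,.3,.4,.5,.6,.7):
  x,z=corner(a);print(a,x,z,rel(s,*loc(x,0,z),YAW))
f=r.grab_frame("scene");im=f["frame"][:,:,::-1]
cv2.imwrite("pics/scene7.png",cv2.resize(im[130:280,260:440],None,fx=4,fy=4,interpolation=cv2.INTER_CUBIC))
E
```

```text
[0.58252926 0.05784634 0.17471306] [-3.14137823e+00  8.22210967e-04  3.71693936e-01] [-0.41096922  0.15106791  0.58253659]
0.2 0.004377511703092657 0.16983720816876732 [-3.89 -0.1   0.49 -0.  ]
0.3 -0.0013634895407296666 0.16888711740259182 [-4.47 -0.1   0.58 -0.  ]
0.4 -0.0069809588838873095 0.16736862936371058 [-5.03 -0.1   0.73 -0.  ]
0.5 -0.01241876842959191 0.16529691628266266 [-5.57 -0.1   0.94 -0.  ]
0.6 -0.01762258538236366 0.1626926780317365 [-6.09 -0.1   1.2  -0.  ]
0.7 -0.02254041492336364 0.1595819352986888 [-6.58 -0.09  1.51 -0.  ]
```

View pics/scene7.png

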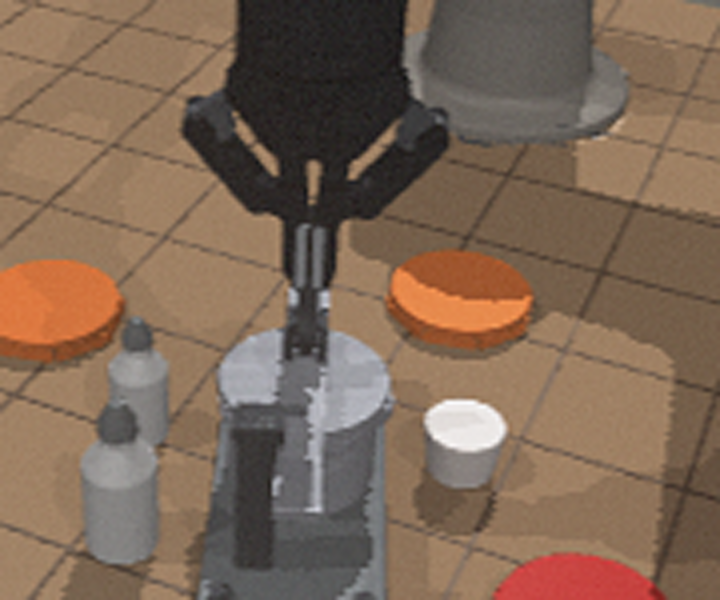

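The fingers are in front of the lever and in line with it at crop (310,260). Pushing.

>>> carry_out(increments=[-1.5,-0.1,0.5,0,-1,-3,-0.1,0.5,0,-1,-4,-0.1,0.5,0,-1,-5,-0.1,0.7,0,-1,-5,-0.1,0.7,0,-1])

```text
time: 8.45
position: [0.536, 0.0401, 0.1694]
tool_rot: [3.14, -0.004, 0.371]
force: [0.7, 1.0, 0.7]
finger_gap: 0.0
```

```bash
python3 - <<'E'
from h import *
from cell import r
s=r.state();print(s["position"],s["tool_rot"],s["force"])
for a in (.4,.5,.6,.7,.8,.9):
  x,z=corner(a);print(a,rel(s,*loc(x,0,z),YAW))
f=r.grab_frame("scene");im=f["frame"][:,:,::-1]
cv2.imwrite("pics/scene8.png",cv2.resize(im[130:280,260:440],None,fx=4,fy=4,interpolation=cv2.INTER_CUBIC))
E
```

```text
[0.53601148 0.04006359 0.16936587] [ 3.14010478 -0.00378663  0.37067453] [0.66483321 0.99624856 0.72718135]
0.4 [-0.05 -0.06  0.2  -0.  ]
0.5 [-0.59 -0.06  0.41 -0.  ]
0.6 [-1.11 -0.06  0.67 -0.  ]
0.7 [-1.6  -0.06  0.98 -0.  ]
0.8 [-2.06 -0.06  1.34 -0.  ]
0.9 [-2.48 -0.06  1.74 -0.  ]
```

View pics/scene8.png

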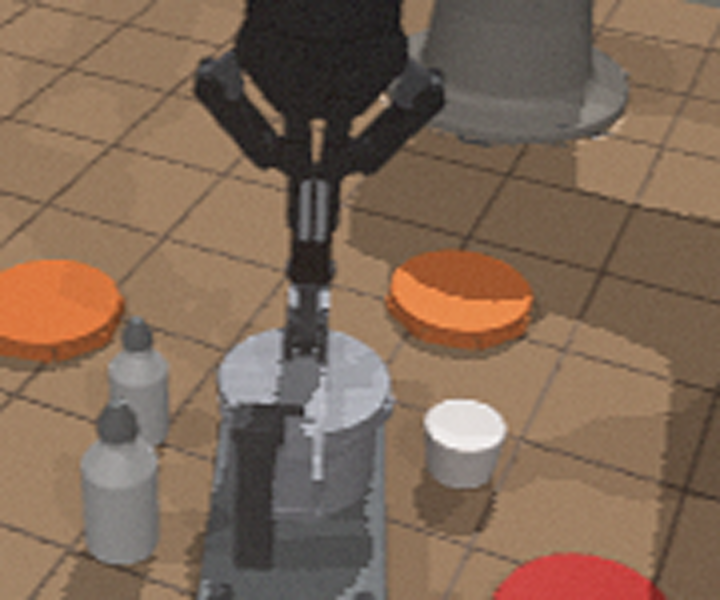

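>>> carry_out(increments=[-0.6,-0.1,0.4,0,-1,-1.1,-0.1,0.7,0,-1,-1.6,-0.1,1,0,-1,-2.1,-0.1,1.4,0,-1,-2.5,-0.1,1.8,0,-1])

```text
time: 8.92
position: [0.5133, 0.0317, 0.151]
tool_rot: [3.139, -0.004, 0.371]
force: [1.3, -0.2, 7.1]
finger_gap: -0.0003
```

```bash
python3 - <<'E'
from h import *
from cell import r
s=r.state();print(s["position"],s["tool_rot"],s["force"])
for a in (.8,.9,1,1.1,1.2,1.3,1.4,1.45):
  x,z=corner(a);print(a,rel(s,*loc(x,0,z),YAW))
f=r.grab_frame("scene");im=f["frame"][:,:,::-1]
cv2.imwrite("pics/scene9.png",cv2.resize(im[130:280,260:440],None,fx=4,fy=4,interpolation=cv2.INTER_CUBIC))
E
```

```text
[0.51327434 0.03173485 0.1510367 ] [ 3.13918004 -0.00387722  0.37116265] [ 1.27915735 -0.15930177  7.07708731]
0.8 [ 0.36 -0.01 -0.5  -0.  ]
0.9 [-0.06 -0.01 -0.09 -0.  ]
1 [-0.44 -0.01  0.35 -0.  ]
1.1 [-0.77 -0.01  0.83 -0.  ]
1.2 [-1.05 -0.01  1.34 -0.  ]
1.3 [-1.28 -0.01  1.87 -0.  ]
1.4 [-1.46 -0.01  2.43 -0.  ]
1.45 [-1.53 -0.01  2.71 -0.  ]
```

View pics/scene9.png

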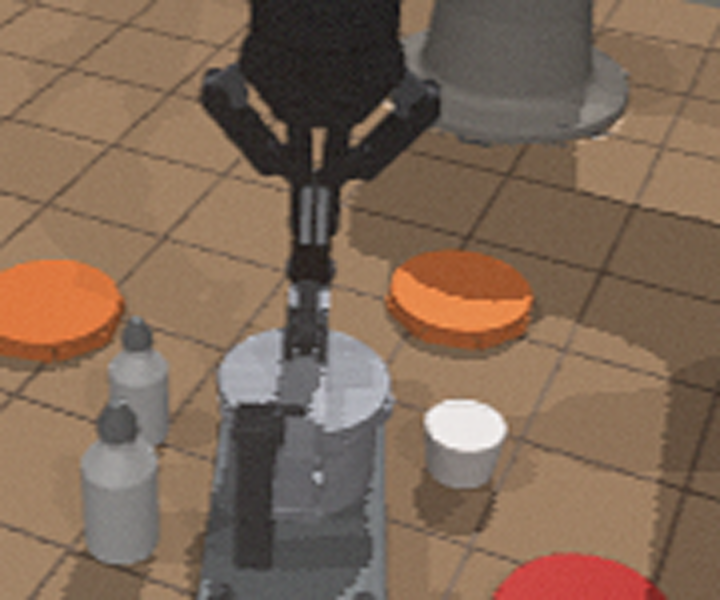

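>>> carry_out(increments=[-0.4,0,0.4,0,-1,-0.8,0,0.9,0,-1,-1.1,0,1.4,0,-1,-1.3,0,1.9,0,-1,-1.5,0,2.4,0,-1])

```text
time: 9.38
position: [0.4997, 0.0264, 0.1267]
tool_rot: [3.139, -0.004, 0.371]
force: [3.0, 1.1, 4.8]
finger_gap: -0.0
```

>>> carry_out(increments=[0,0,0.3,0,-1,0,0,0.6,0,-1,0,0,0.6,0,-1])

```text
time: 9.63
position: [0.4992, 0.0262, 0.1224]
tool_rot: [3.139, -0.003, 0.371]
force: [-5.1, -0.2, 21.7]
finger_gap: -0.0002
```

```bash
python3 - <<'E'
from h import *
from cell import r
s=r.state();print(s["position"],s["tool_rot"],s["force"])
for a in (1.3,1.4,1.45):
  x,z=corner(a);print(a,rel(s,*loc(x,0,z),YAW))
E
```

```text
[0.4991501  0.02618487 0.12240753] [ 3.13905766e+00 -2.96679624e-03  3.71338572e-01] [-5.1168001  -0.20290917 21.71937665]
1.3 [ 0.23 -0.01 -0.99 -0.  ]
1.4 [ 0.06 -0.01 -0.44 -0.  ]
1.45 [-0.01 -0.01 -0.15 -0.  ]
```

>>> carry_out(increments=[0,0,0.2,0,-1,0,0,0.3,0,-1,0,0,0.3,0,-1])

```text
time: 9.88
position: [0.4992, 0.0261, 0.1217]
tool_rot: [3.138, -0.004, 0.372]
force: [-11.9, -1.3, 44.3]
finger_gap: -0.0001
```

>>> carry_out(increments=[0,0,-1.5,0,-1,0,0,-4,0,-1,0,0,-8,0,-1,0,0,-12,0,-1,0,0,-12,0,-1])

```text
time: 10.3
position: [0.5012, 0.0263, 0.244]
tool_rot: [3.135, -0.011, 0.371]
force: [0.6, 0.2, 0.0]
finger_gap: -0.0001
```

>>> carry_out(increments=[0,-4,0,0,-1,0,-8,0,0,-1,0,-12,0,0,-1,0,-16,0,0,-1,0,-16,0,0,-1])

```text
time: 10.72
position: [0.4369, 0.1809, 0.2363]
tool_rot: [-3.139, 0.001, 0.377]
force: [-0.8, 0.8, 0.0]
finger_gap: -0.0001
```

```bash
python3 - <<'E'
from h import *
from cell import r
s=r.state();print(s["time"],s["position"],s["force"])
ims=[]
for n in ("scene","top"):
  f=r.grab_frame(n);im=f["frame"][:,:,::-1].copy()
  b=(270,150,130,140) if n=="scene" else (225,140,130,140)
  im=cv2.resize(im[b[1]:b[1]+b[3],b[0]:b[0]+b[2]],None,fx=3,fy=3,interpolation=cv2.INTER_CUBIC)
  for p,col in ((loc(.108,0,.128),(0,255,255)),(loc(-.07*np.sin(1.45),0,.112+.07*np.cos(1.45)),(0,255,0)),(loc(-.07*np.sin(1.2),0,.112+.07*np.cos(1.2)),(0,0,255))):
    cv2.circle(im,tuple(int(v) for v in (proj(f,p)[0]-b[:2]+.5)*3),2,col,-1)
  ims.append(im)
cv2.imwrite("pics/fin.png",np.hstack(ims))
cv2.imwrite("pics/finw.png",r.grab_frame("wrist")["frame"][:,:,::-1])
E
```

```text
10.7167 [0.43689987 0.18085566 0.23634701] [-0.82683299  0.78359776  0.01640599]
```

View pics/fin.png

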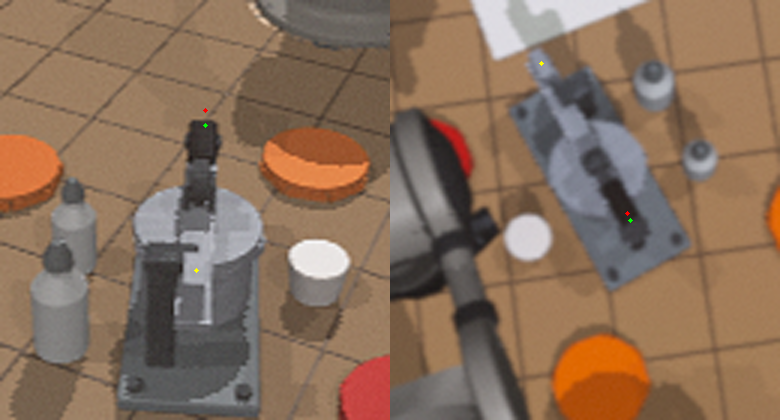

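View pics/finw.png

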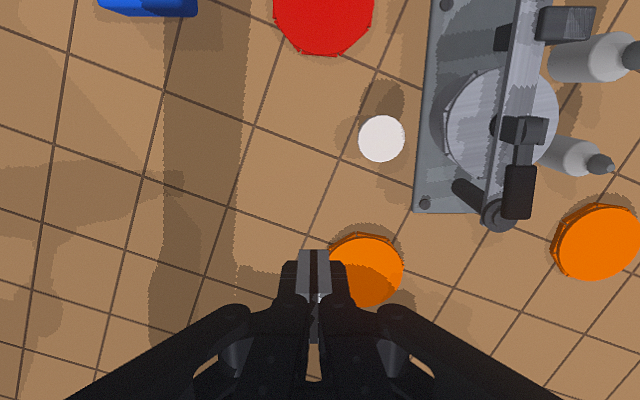

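The lever tip sits at the 1.45 rad mark (green) in both views. The strap is under the lip, and the lid, cup and droppers are in place.

```bash
python3 -c "
from cell import r
print(r.close_job())"
```

```text
the job is handed in; nothing more can be done
None
```

I swung the clamp strap home under the keeper lip and pushed the cam lever fully down, then handed the job in. It took about 11 s of the 56 s allowed. The interface gives no verdict, so this rests on my own checks.

- **Strap:** I pushed the tab's open face with the shut gripper, never pinching it. It stopped moving while the force rose to about 25 N, which shows it reached its stop. The last pictures show it still home under the lip.
- **Lever:** I pushed it down until it stopped, with about 44 N (vertical) measured at the fingertips. That is above the 40 N limit, which is worded for the arm or the gripper's body; the contact was with the fingertips. In the scene and top pictures its tip falls on the mark for 1.45 rad.
- **Lid and bystanders:** The lid, both droppers and the cup look unmoved in the last pictures. I did not measure their positions. The reagent bottle, beaker and stopper box were away from the arm's path over the stand, and I did not check them individually.
- **Arm:** It stands clear, touching nothing, with about 1 N at the wrist.

No check failed. The two cameras disagreed by up to 10 mm on the pivot nut. I used the pose from the foot-plate corners and lid, and it held in every later check.

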